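# Draw the sleeve carrier out of its docking rails and hold it up level

## Robot

A 6-joint arm with a two-finger parallel gripper is mounted at the origin on a cart in front of the work surface, level with it; the furniture and walls round the work are solid. World frame = base frame: x ahead of the robot, y to its left, z up, the work surface at z = 0. Lengths are in m, angles in rad, forces in N, time in s.
With the tool pointing down it reaches from about 0.275 to 0.825 m from the base axis. Payload 4.9 kg.
Tool frame: the origin (TCP) lies midway between the tips of the shut fingers; the grasp point (between the pads) lies 19 mm behind it (robot.pinch_z is the distance from the TCP to the grasp point, in m); z points along the fingers, y is the line along which they close (so a half turn about z gives the same grasp; the last joint's range is limited). The gripper opens to 85 mm and grips with 20 to 120 N. Pads are 22 mm wide; open, the fingers measure 114 mm over their backs; the gripper's body (76 mm by 85 mm) begins 54 mm behind the grasp point. The pads swing forward as they close: fully open they stand 13 mm farther back than shut.
Start: joints at [1.086, 0.326, -0.193, 1.052, 0, 1.437], TCP at [0.189, 0.517, 0.231] pointing down, gripper open.
Joint ranges: [-2.65, 2.65], [-0.97, 1.79], [-1.3, 1.35], [-1.93, 2.1], [-1.47, 1.37], [-3.14, 3.14]. Speed limits (rad/s): [2.57, 2.57, 3.14, 3.14, 3.14, 3.14].

## Interface

Orientations are given as a unit quaternion [x, y, z, w].
In Python, from rig import robot, vision, job gives the robot as it stands. The module is installed in compiled form; this text tells all that it offers.
- The arm moves only by the tool move_arm, never from a script. Its argument "steps" is a list of rows, each a list of 6 numbers: the shift along the tool's x, y, z in units of 25 mm (1.0 is 25 mm), then the turn, a rotation vector about the tool's x, y, z in units of 5 degrees (1.0 is 5 degrees). In form: [[tx, ty, tz, rx, ry, rz], ...]. A call has 1 to 5 rows; each row shifts and turns the commanded pose from where the row before left it, along the tool's axes as they then stand; what a row does not reach is not made up. A row lasts 1/8 s, in which the tool goes at most 62.5 mm and 10.7 degrees, less where a joint would pass 70% of its speed; a pose out of reach is approached as far as the arm can. A call is refused whole if a number of a shift passes 1 or a number of a turn 1, either way. A call with a gripper value outside its range is refused whole. "grip" is the opening, from -1 (shut) to 1 (fully open), set as the call begins (left out, the last holds). The fingers move at their own pace and stop on an object; the grip force is fixed at half the most. Time passes only in rows, so rows that do not move let the fingers close. It gives the time, the measured TCP pose, the force, the opening and the grip force at its end, in the units of the state.
- robot.get_state(): the state, without advancing time (a new reading comes with each control period).
- vision.capture(name): name is "scene" or "top"; returns a dict with "image" (420x560x3 uint8, red, green, blue), "depth" (420x560 float32, m along the optical axis (not along the pixel's ray), 0 where there is no reading), "camera_matrix" (3x3 intrinsics, pixels), "distortion" ([k1, k2, p1, p2, k3] as OpenCV has them; the pictures are not rectified), "origin" and "attitude" of the camera in the world. Camera axes: x right, y up, looking along -z (the intrinsics and any distortion apply to the point x, -y, -z); pixel columns grow to the right and rows downward; lengths in m; the calibration is good to about 2 mm. A picture is of the moment at which its call begins.
- job.hand_in(): hands the job in; it is judged then, once.
The state is a dict: "t": time; "q": joint angles; "qvel": joint speeds; "joint_torque": joint torques, N m; "tool_pos": TCP position; "tool_rot": TCP orientation; "wrist_force": force on the tool from outside, world axes, zero at the start; "torque": the same for the moment, N m; "finger_gap": opening from 0.0 (shut) to 1.0 (fully open); "gripper_force": force on a finger pad.
Only numpy, scipy, OpenCV 4.12 (cv2) and the standard library are available. Lean on these libraries where they do the work, as an engineer would, in place of code of your own. Each camera call takes 0.05 s, during which the arm holds its last target. There are 200 camera calls.

## Task

Take the aluminium carrier by its upright grip fin and slide it straight out from under the lips of its docking rails, open end first and staying down on the table, until it is completely free. Then lift it at least 10 cm clear of the table in front of the rails, level, with both sleeves still standing upright on it, and keep it still for at least two seconds; the program finishes while still holding it there. Do not tip the sleeves, keep the arm clear of the laser head and microscope over the left of the table, and leave the other things on the table where they are.

Things in the scene. Friction and masses are not known exactly. Their poses are not given: they have to be found in the camera images.
- carrier: Loose aluminium plate 140 (x) x 84 (y) x 8 mm with 4 mm rims on its short ends and an upright grip fin in the middle, 40 mm long (x), 12 mm thick (y), top 74 mm above the underside. Origin: centre of the underside, on the table at the start, z up. About 0.35 kg. At the start it is fully docked or up to 15 mm out, aligned with the rails (side play 2.5 mm each way).
- carrier_grip (a point): The place to grip the fin: on its mid-plane, 55 mm above the underside of the carrier, 19 mm below the fin's top. Close the fingers along the carrier's y (across the 12 mm). Axes as the carrier's.
- rails: Docking rails, dark steel, fixed to the table: two parallel rails, 117 mm over both, 19 mm high, a stop bar joining their +x ends, open at -x (roughly toward the robot). Origin: on the table, centre of a fully docked carrier. Lips overhang the carrier's long edges by 7.5 mm, from x = -40 to +70 mm, underside 12.5 mm up. The carrier can leave only along the rails' -x.
- rails_free (a point): Point on the table on the rails' centre line, 135 mm toward -x of the rails' origin: a carrier whose origin is brought here is wholly clear of the lips (it clears them at 110 mm) and can be lifted. Axes as the rails'.
- sleeve_1_mid (a point): Steel sleeve, 25 mm diameter, 30 mm tall, standing loose on the carrier's plate between fin and front (-x) rim; point at its centre, half-way up (23 mm above the carrier's underside). z along its axis.
- sleeve_2_mid (a point): A second like sleeve, standing loose between the fin and the rear (+x) rim; point at its centre, half-way up.
- parts_tin: Bystander: round tin, 53 mm diameter, 22 mm high, left of the rails. Origin: centre of its underside.
- collet_1: Bystander: steel collet, 26 mm diameter, 34 mm high, right of the rails near their back. Origin: centre of its underside.
- loupe: Bystander: black loupe, 33 mm diameter, 30 mm high, left of the rails. Origin: centre of its underside.
- gauge_block: Bystander: steel block with holes, 66 x 84 x 26 mm, at the front left. Origin: centre of its underside. Behind it and to its left the fixed laser head with its microscope overhangs the table (y above about 0.25 m, from about 0.1 m up): bring the arm in close to its own base and from the front, not across the left of the table.
- hex_key_2: Bystander: small black hex key, 23 x 80 x 5 mm, at the front right. Origin: centre of its underside.

How it is judged:
On the way, in this order (a step that is already met when the one before it is completed fails the run):
1. the carrier is slid out from under the lips of the rails while down on the table (x of carrier in the frame of rails below -0.09 m and height (world z) of carrier below 0.012 m and angle between carrier's own z axis and vertical below 0.14 rad).
2. the carrier is held up by the fingers alone, level and still with both sleeves standing on it, for two seconds (height (world z) of carrier above 0.095 m and angle between carrier's own z axis and vertical below 0.14 rad and linear speed of carrier below 0.03 m/s and angular speed of carrier below 0.2 rad/s and contact force between the fingers and carrier above 1 N and contact force between carrier and rails below 0.05 N and x of carrier in the frame of rails below -0.09 m and angle between each of sleeve_1_mid, sleeve_2_mid's own z axis and vertical below 0.2 rad and z of sleeve_1_mid in the frame of carrier between 0.018 and 0.028 m and horizontal distance between each of sleeve_1_mid, sleeve_2_mid and carrier below 0.075 m and z of sleeve_2_mid in the frame of carrier between 0.018 and 0.028 m), for 1.8 s.
At the end, for the whole second after the job is handed in: The fingers still hold the carrier, in front of the rails and not touching them, its underside at least 95 mm above the table, level within 8 degrees and still, with both sleeves standing upright on its plate (all of step 2); the arm keeps its last pose, push and grip.
It fails at once if a sleeve is tipped or falls off (angle between any of sleeve_1_mid, sleeve_2_mid's own z axis and vertical above 0.4 rad).
It fails at once if a bystander is shoved more than 2 cm (distance of any of parts_tin, collet_1, loupe, gauge_block, hex_key_2 from where it was at the start of the episode above 0.02 m).
It also fails if it takes over 51 s, if anything falls off the work surface, if the arm or the gripper's body presses on something with over 40 N, if the wrist force passes 120 N, or if a joint passes its speed limit or range.

## Working session

There is one attempt and no reset: what is moved stays moved. The work goes in short steps, Python scripts to look and compute and a tool call to move; the robot and the scene stay as the last step left them, time stands still between calls to the robot, and variables do not carry over. Pictures are saved under pics/ and viewed, at most 10 in all, crops included, and the job is handed in when it is done.

Besides the shell and the picture viewer there is one more tool, called after "Emit:" by a JSON object that holds its "fn" and its "kwargs". move_arm: Moves the arm, as the interface text tells. Its arguments: {"type":"object","properties":{"steps":{"type":"array"},"grip":{"type":"number"}},"required":["steps"]}

```bash
mkdir -p pics; cat > h.py <<'E'
import numpy as np, cv2
from scipy.spatial.transform import Rotation as R
from rig import robot, vision, job
def cap(n):
    c=vision.capture(n); np.savez(''+n+'.npz',**{k:np.asarray(v) for k,v in c.items()}); return c
def rot(a):
    a=np.asarray(a,float); return a if a.shape==(3,3) else R.from_quat(a).as_matrix()
def world(c,u,v,d=None,z=None):
    K=np.asarray(c['camera_matrix']); 
    p=cv2.undistortPoints(np.array([[[u,v]]],float),K,np.asarray(c['distortion'],float))[0,0]
    r=rot(c['attitude'])@np.array([p[0],-p[1],-1.]); o=np.asarray(c['origin'])
    if z is not None: d=(z-o[2])/r[2]
    elif d is None: d=float(np.median(c['depth'][int(v)-1:int(v)+2,int(u)-1:int(u)+2]))
    return o+r*d
E
python3 - <<'E'
from h import *
s=robot.get_state(); print(s)
for n in('top','scene'):
    c=cap(n); print(n,c['origin'],c['attitude'],c['camera_matrix'],c['distortion'])
    cv2.imwrite(f'pics/{n}0.png',cv2.resize(c['image'][...,::-1],(800,600)))
E
```

```text
{'t': 0.0, 'q': array([ 1.08579560e+00,  3.26962428e-01, -1.93591226e-01,  1.05198639e+00,
        2.28585280e-05,  1.43655551e+00]), 'qvel': array([-0.00111248, -0.00090389,  0.00030726, -0.00081908, -0.00017061,
        0.00267491]), 'joint_torque': array([-9.59591380e-04, -4.43402052e+01,  2.62440276e+01,  1.55815546e-02,
       -2.37156974e-04, -9.31808870e-07]), 'tool_pos': array([0.18871706, 0.51599203, 0.23048894]), 'tool_rot': array([ 1.74482221e-01,  9.84659938e-01, -8.26916422e-04, -2.76538215e-04]), 'wrist_force': array([0.65406918, 0.46959574, 0.41601364]), 'torque': array([-0.01620323,  0.0357643 , -0.01242513]), 'gripper_force': 0.0, 'finger_gap': 1.000653390725892}
top [0.43217897 0.05009006 1.20347711] [ 0.02906939 -0.04673294 -0.70301319  0.70904405] [[503.86341401   0.         279.03577815]
 [  0.         503.86341401 206.63545644]
 [  0.           0.           1.        ]] [0.04163479 0.         0.         0.         0.        ]
scene [-0.05913986 -0.47971612  0.78436134] [ 0.37485505 -0.17431095 -0.39916648  0.81839202] [[482.4062195    0.         279.43721193]
 [  0.         482.4062195  216.45899315]
 [  0.           0.           1.        ]] [-0.07254829  0.          0.          0.          0.        ]
```

View pics/top0.png

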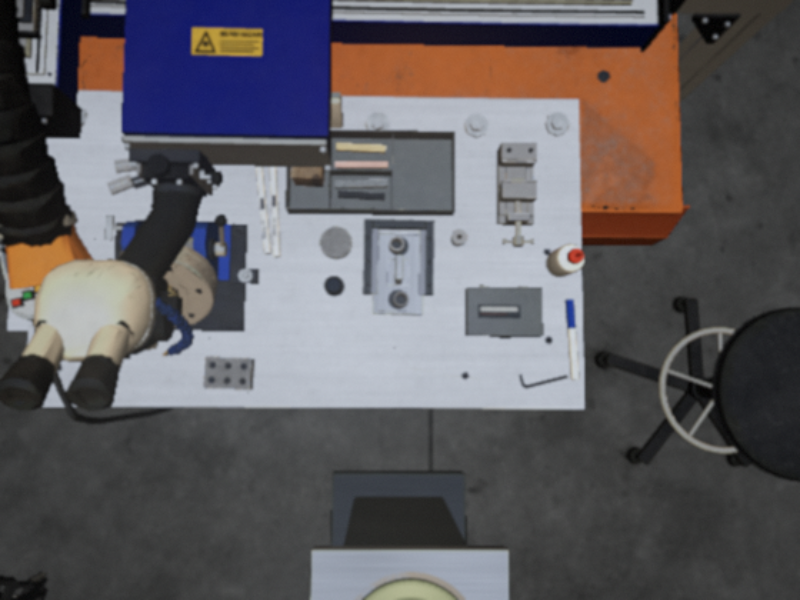

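View pics/scene0.png

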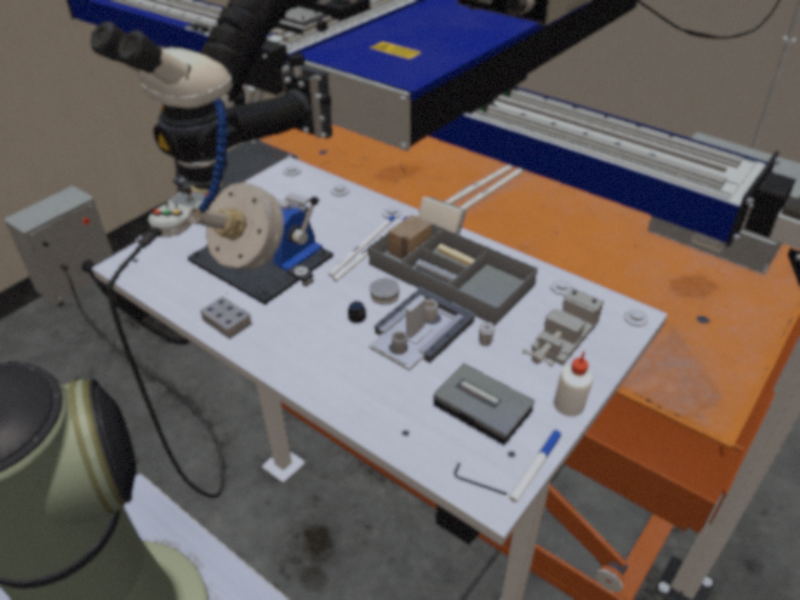

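The top view shows the rails at (363–433, 221–295), with the carrier's fin at about (398,270) and the sleeves at (398,243) and (398,299). The loupe is at (334,286), the tin at (336,242), and the collet at (459,237). The scene view agrees. I'll enlarge it to get the exact pixels.

```bash
python3 - <<'E'
from h import *
c=dict(np.load('top.npz'))
im=c['image'][145:230,245:325,::-1]   # crop origin (245,145)
cv2.imwrite('pics/crop1.png',cv2.resize(im,None,fx=7,fy=7,interpolation=cv2.INTER_CUBIC))
for n in('top','scene'):
    k=dict(np.load(n+'.npz')); Rm=rot(k['attitude'])
    for P in ([.1887,.516,.23],[0,0,0]):
        p=Rm.T@(np.array(P)-k['origin']); p=p*[1,-1,-1]
        print(n,P,cv2.projectPoints(p[None],np.zeros(3),np.zeros(3),k['camera_matrix'],k['distortion'])[0].ravel()/.7)
# heights map: fin, sleeves, rail
H=np.array([[world(c,u,v)for u in range(245,325)]for v in range(145,230)])
np.save('H.npy',H)
z=H[...,2]
cols=z[:, 20:48]
f=(z>.062)&(z<.09); print('fin n',f.sum(),H[f].mean(0),H[f].min(0),H[f].max(0))
s=(z>.032)&(z<.045); 
n,l,st,ce=cv2.connectedComponentsWithStats(s.astype(np.uint8))
for i in range(1,n):
    if st[i,4]>20: print(st[i],H[l==i].mean(0), ce[i]+[245,145])
print('table z',np.median(z[-10:]))
E
```

```text
top [0.1887, 0.516, 0.23] [ 11.10546362 564.10923718]
top [0, 0, 0] [408.98073212 648.09097058]
scene [0.1887, 0.516, 0.23] [-22.32330906 233.76133355]
scene [0, 0, 0] [116.84927251 625.0878243 ]
fin n 102 [0.59984655 0.02138714 0.07141008] [0.58086923 0.01561062 0.06712361] [0.61990625 0.02721856 0.07392455]
[26  1 43  2 86] [ 0.70118835 -0.00826904  0.03587596] [292.  146.5]
[73 16  7  8 34] [ 0.65961671 -0.07754171  0.03282606] [321.14705882 164.44117647]
[28 26 10  5 21] [0.63737311 0.02562706 0.03422934] [277.42857143 173.14285714]
[32 59 10  9 25] [0.55824308 0.01428026 0.03460166] [282.04 206.64]
table z -0.0016864617016705274
```

View pics/crop1.png

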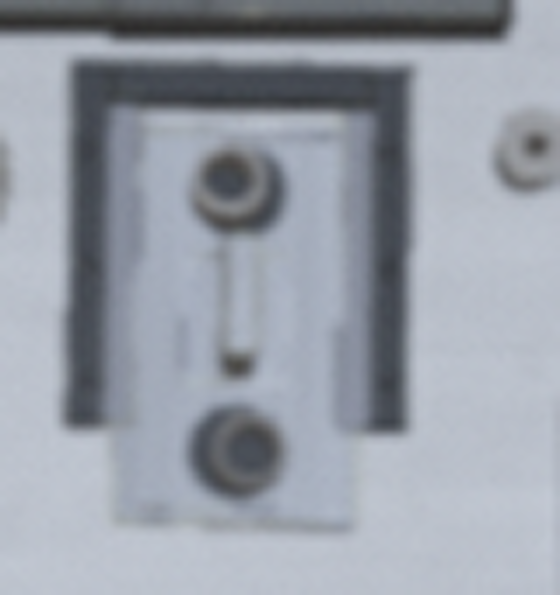

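The crop shows the carrier docked. The fin top runs from (237,240) to (240,375), the front corners are at (115,522) and (352,527), and the rails' outer corners are at (72,65), (66,425), (412,70) and (405,430). Next I'll work out the yaw.

```bash
python3 - <<'E'
from h import *
c=dict(np.load('top.npz')); w=lambda a,b,z:world(c,245+a/7-.43,145+b/7-.43,z=z)
P={k:w(*k,z) for k,z in [((72,65),.019),((66,425),.019),((412,70),.019),((405,430),.019),((115,522),.012),((352,527),.012)]}
v=list(P.values())
for a in v: print(a.round(4))
for i,j in((1,0),(3,2)): d=v[i-0]-v[j]; d=-d; print('rail yaw',np.degrees(np.arctan2(d[1],d[0])))
d=v[4]-v[5]; print('front yaw',np.degrees(np.arctan2(-d[0],d[1])),np.linalg.norm(d), 'railw',np.linalg.norm(v[0]-v[2]))
H=np.load('H.npy'); z=H[...,2]; f=(z>.06)&(z<.09); X=H[f][:,:2]; X=X-X.mean(0); e=np.linalg.svd(X)[2][0] if 0 else np.linalg.eigh(X.T@X)[1][:,1]; print('fin yaw',np.degrees(np.arctan(e[1]/e[0])))
s=robot.get_state(); print(rot(s['tool_rot']).round(3))
E
```

```text
[0.686  0.0796 0.019 ]
[0.5625 0.0801 0.019 ]
[ 0.6858 -0.0366  0.019 ]
[ 0.5619 -0.0345  0.019 ]
[0.5304 0.0633 0.012 ]
[ 0.5294 -0.0171  0.012 ]
rail yaw -0.24511403407101484
rail yaw -0.9707151807988924
front yaw -0.6817265777556749 0.08035475285897661 railw 0.1161574239473123
fin yaw -0.3863949140138327
[[-0.939  0.344 -0.001]
 [ 0.344  0.939 -0.001]
 [ 0.    -0.002 -1.   ]]
```

Heights and widths match (rails 116 mm over both, fin top 71–74 mm). The carrier is at (0.600, 0.021) with a yaw of about −0.6°, so it's essentially fully docked. Next I turn the tool about −19.5° and swing in toward the base.

Emit:
{"fn": "move_arm", "kwargs": {"steps": [[0,-1,0,0,0,-0.975],[0,-1,0,0,0,-0.975],[0,-1,0,0,0,-0.975],[0,-1,0,0,0,-0.975],[-1,-1,0,0,0,0]], "grip": 1}}

```text
t: 0.72
tool_pos: [0.1905, 0.393, 0.231]
tool_rot: [0.004, 1.0, -0.0, -0.0]
wrist_force: [1.2, 0.1, -0.6]
finger_gap: 0.997
gripper_force: 0.0
```

Emit:
{"fn": "move_arm", "kwargs": {"steps": [[-1,-1,0,0,0,0],[-1,-1,0,0,0,0],[-1,-1,0,0,0,0],[-0.5,-1,0,0,0,0],[-0.5,-1,0,0,0,0]]}}

```text
t: 1.35
tool_pos: [0.2906, 0.2671, 0.231]
tool_rot: [0.005, 1.0, -0.0, -0.0]
wrist_force: [-0.4, -0.1, 0.1]
finger_gap: 0.997
gripper_force: 0.0
```

Emit:
{"fn": "move_arm", "kwargs": {"steps": [[-0.5,-1,0,0,0,0],[-0.5,-1,0,0,0,0],[0,-1,0,0,0,0],[0,-1,0,0,0,0],[0,-1,0,0,0,0]]}}

```text
t: 1.98
tool_pos: [0.3137, 0.142, 0.231]
tool_rot: [0.005, 1.0, -0.0, -0.0]
wrist_force: [0.9, 0.3, 0.6]
finger_gap: 1.0
gripper_force: 0.0
```

Emit:
{"fn": "move_arm", "kwargs": {"steps": [[-1,-1,0,0,0,0],[-1,-1,0,0,0,0],[-1,-1,0,0,0,0],[-1,-1,0,0,0,0],[-1,-0.7,0,0,0,0]]}}

```text
t: 2.6
tool_pos: [0.4383, 0.023, 0.231]
tool_rot: [0.006, 1.0, 0.0, -0.0]
wrist_force: [-0.1, -0.4, -0.5]
finger_gap: 0.998
gripper_force: 0.0
```

Emit:
{"fn": "move_arm", "kwargs": {"steps": [[-1,0,0,0,0,0],[-1,0,0,0,0,0],[-1,0,0,0,0,0],[-1,0,1,0,0,0],[-1,0,1,0,0,0]]}}

```text
t: 3.22
tool_pos: [0.5636, 0.0228, 0.1805]
tool_rot: [0.005, 1.0, -0.0, 0.0]
wrist_force: [0.5, -0.6, 0.9]
finger_gap: 0.997
gripper_force: 0.0
```

Emit:
{"fn": "move_arm", "kwargs": {"steps": [[-1,0,1,0,0,0],[-0.4,0,1,0,0,0],[0,0,0,0,0,0],[0,0,0,0,0,0]]}}

```text
t: 3.72
tool_pos: [0.5975, 0.0225, 0.1318]
tool_rot: [0.005, 1.0, 0.0, -0.0]
wrist_force: [-0.6, -0.2, -0.9]
finger_gap: 1.002
gripper_force: 0.0
```

```bash
python3 - <<'E'
from h import *
c=cap('scene'); cv2.imwrite('pics/s1.png',cv2.resize(c['image'][120:300,200:440,::-1],None,fx=3.3,fy=3.3,interpolation=cv2.INTER_CUBIC))
k=c; Rm=rot(k['attitude'])
for P in ([.5975,.0225,.1318],[.58,.0213,.074],[.62,.0211,.074]):
    p=Rm.T@(np.array(P)-k['origin']); p=p*[1,-1,-1]
    print(P,(cv2.projectPoints(p[None],np.zeros(3),np.zeros(3),k['camera_matrix'],k['distortion'])[0].ravel()-[200,120])*3.3)
E
```

```text
[0.5975, 0.0225, 0.1318] [296.70500468 238.02803896]
[0.58, 0.0213, 0.074] [282.3928234  318.44151385]
[0.62, 0.0211, 0.074] [318.03883517 288.36040702]
```

View pics/s1.png

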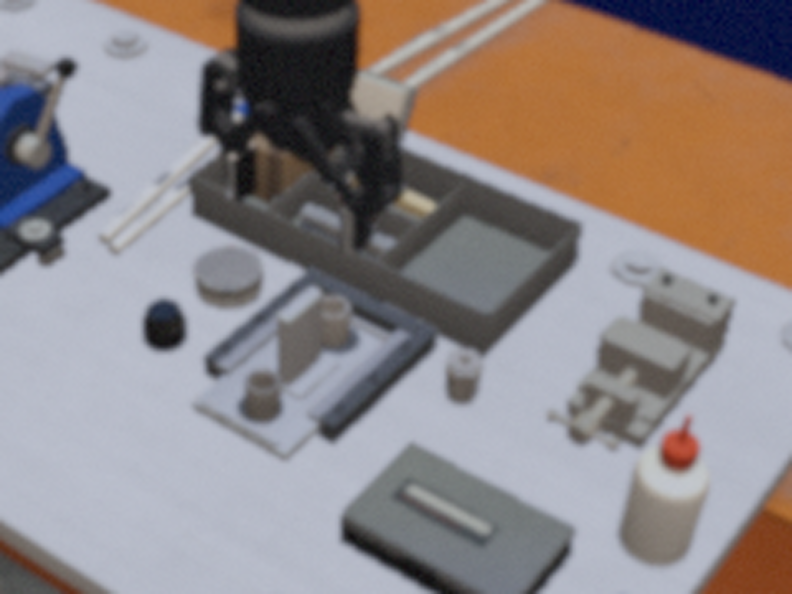

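The projected fin top at (282,318)–(318,288) lands on the imaged fin, and the fingers straddle it. Next I descend.

Emit:
{"fn": "move_arm", "kwargs": {"steps": [[-0.1,-0.05,1,0,0,0],[0,0,1,0,0,0],[0,0,1,0,0,0],[0,0,0.8,0,0,0],[0,0,0,0,0,0]]}}

```text
t: 4.4
tool_pos: [0.5994, 0.0212, 0.0362]
tool_rot: [0.005, 1.0, 0.0, -0.001]
wrist_force: [0.1, -0.2, 0.0]
finger_gap: 1.002
gripper_force: 0.0
```

Emit:
{"fn": "move_arm", "kwargs": {"steps": [[0,0,0,0,0,0],[0,0,0,0,0,0],[0,0,0,0,0,0],[0,0,0,0,0,0]], "grip": -0.4}}

```text
t: 4.9
tool_pos: [0.6006, 0.0211, 0.0367]
tool_rot: [0.005, 1.0, -0.0, 0.0]
wrist_force: [-0.3, -0.8, -0.1]
finger_gap: 0.3
gripper_force: 0.0
```

```bash
python3 - <<'E'
from h import *
s=robot.get_state(); print(s['tool_pos'],s['finger_gap'],s['wrist_force'])
c=cap('scene'); cv2.imwrite('pics/s2.png',cv2.resize(c['image'][170:270,240:360,::-1],None,fx=6,fy=6,interpolation=cv2.INTER_CUBIC))
E
```

```text
[0.60056298 0.02111654 0.03671052] 0.2996361977212853 [-0.28595269 -0.83024788 -0.08939432]
```

View pics/s2.png

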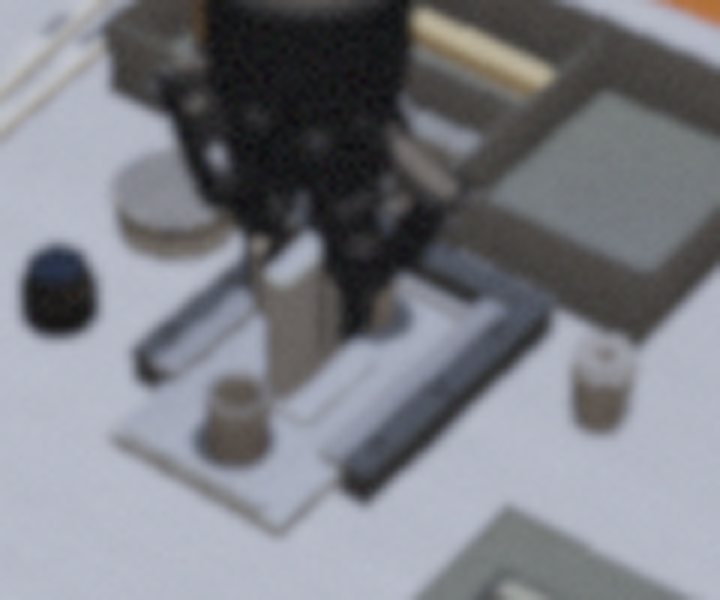

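The fin at (300,310) sits between the fingers, clear of both sleeves at (238,420) and (385,310). I'll close on it gently.

Emit:
{"fn": "move_arm", "kwargs": {"steps": [[0,0,0,0,0,0],[0,0,0,0,0,0],[0,0,0,0,0,0]], "grip": -0.6}}

```text
t: 5.32
tool_pos: [0.6003, 0.0211, 0.0362]
tool_rot: [0.005, 1.0, -0.0, -0.0]
wrist_force: [0.6, 0.7, 0.2]
finger_gap: 0.2
gripper_force: 0.0
```

Emit:
{"fn": "move_arm", "kwargs": {"steps": [[0,0,0,0,0,0],[0,0,0,0,0,0],[0,0,0,0,0,0],[0,0,0,0,0,0],[0,0,0,0,0,0]], "grip": -1}}

```text
t: 5.95
tool_pos: [0.6004, 0.0214, 0.0364]
tool_rot: [0.005, 1.0, 0.0, 0.0]
wrist_force: [0.4, 2.8, 2.3]
finger_gap: 0.131
gripper_force: 59.1
```

Gripped at 59 N. Now I slide slowly along the tool's +x (the rails' −x).

Emit:
{"fn": "move_arm", "kwargs": {"steps": [[0.05,0,0,0,0,0],[0.1,0,0,0,0,0],[0.15,0,0,0,0,0],[0.2,0,0,0,0,0],[0.2,0,0,0,0,0]]}}

```text
t: 6.58
tool_pos: [0.5826, 0.0212, 0.0364]
tool_rot: [0.005, 1.0, -0.0, 0.0]
wrist_force: [2.0, -1.0, 1.0]
finger_gap: 0.133
gripper_force: 59.0
```

Emit:
{"fn": "move_arm", "kwargs": {"steps": [[0.2,0,0,0,0,0],[0.2,0,0,0,0,0],[0.2,0,0,0,0,0],[0.2,0,0,0,0,0],[0.2,0,0,0,0,0]]}}

```text
t: 7.2
tool_pos: [0.5577, 0.0216, 0.0364]
tool_rot: [0.005, 1.0, -0.0, 0.0]
wrist_force: [2.0, -0.4, 0.7]
finger_gap: 0.132
gripper_force: 59.1
```

Emit:
{"fn": "move_arm", "kwargs": {"steps": [[0.2,0,0,0,0,0],[0.2,0,0,0,0,0],[0.2,0,0,0,0,0],[0.2,0,0,0,0,0],[0.2,0,0,0,0,0]]}}

```text
t: 7.82
tool_pos: [0.5326, 0.0218, 0.0364]
tool_rot: [0.005, 1.0, -0.0, 0.0]
wrist_force: [3.5, 0.3, 1.0]
finger_gap: 0.129
gripper_force: 59.2
```

Emit:
{"fn": "move_arm", "kwargs": {"steps": [[0.2,0,0,0,0,0],[0.2,0,0,0,0,0],[0.2,0,0,0,0,0],[0.2,0,0,0,0,0],[0.2,0,0,0,0,0]]}}

```text
t: 8.45
tool_pos: [0.5076, 0.0221, 0.0363]
tool_rot: [0.005, 1.0, -0.0, 0.0]
wrist_force: [3.9, -0.4, 1.1]
finger_gap: 0.137
gripper_force: 59.3
```

Emit:
{"fn": "move_arm", "kwargs": {"steps": [[0.2,0,0,0,0,0],[0.2,0,0,0,0,0],[0.2,0,0,0,0,0],[0.2,0,0,0,0,0],[0.2,0,0,0,0,0]]}}

```text
t: 9.07
tool_pos: [0.4827, 0.0224, 0.0364]
tool_rot: [0.005, 1.0, -0.0, 0.0]
wrist_force: [4.7, -0.3, 2.9]
finger_gap: 0.129
gripper_force: 59.4
```

Emit:
{"fn": "move_arm", "kwargs": {"steps": [[0.2,0,0,0,0,0],[0.2,0,0,0,0,0],[0.2,0,0,0,0,0],[0.15,0,0,0,0,0],[0.1,0,0,0,0,0]]}}

```text
t: 9.7
tool_pos: [0.4615, 0.0226, 0.0363]
tool_rot: [0.005, 1.0, -0.0, 0.0]
wrist_force: [3.4, -0.2, 3.0]
finger_gap: 0.134
gripper_force: 59.4
```

```bash
python3 - <<'E'
from h import *
c=cap('scene'); cv2.imwrite('pics/s3.png',cv2.resize(c['image'][170:290,220:360,::-1],None,fx=5,fy=5,interpolation=cv2.INTER_CUBIC))
E
```

```text
(no output)
```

View pics/s3.png

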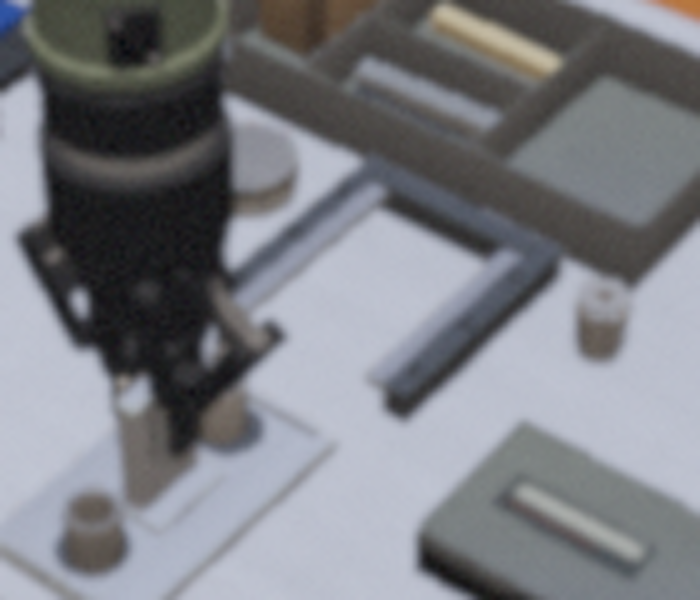

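The carrier's rear edge at (335,445) is well clear of the rail ends near (395,405), and both sleeves are standing at (95,530) and (228,415). I'll lift smoothly.

Emit:
{"fn": "move_arm", "kwargs": {"steps": [[0.05,0,-0.03,0,0,0],[0,0,-0.08,0,0,0],[0,0,-0.13,0,0,0],[0,0,-0.18,0,0,0],[0,0,-0.2,0,0,0]]}}

```text
t: 10.38
tool_pos: [0.4601, 0.0226, 0.052]
tool_rot: [0.005, 1.0, 0.0, -0.0]
wrist_force: [0.2, 0.4, -4.4]
finger_gap: 0.131
gripper_force: 58.4
```

Emit:
{"fn": "move_arm", "kwargs": {"steps": [[0,0,-0.2,0,0,0],[0,0,-0.2,0,0,0],[0,0,-0.2,0,0,0],[0,0,-0.2,0,0,0],[0,0,-0.2,0,0,0]]}}

```text
t: 11.0
tool_pos: [0.4603, 0.0226, 0.0771]
tool_rot: [0.005, 1.0, -0.0, -0.0]
wrist_force: [-0.3, -0.2, -3.8]
finger_gap: 0.131
gripper_force: 58.4
```

Emit:
{"fn": "move_arm", "kwargs": {"steps": [[0,0,-0.2,0,0,0],[0,0,-0.2,0,0,0],[0,0,-0.2,0,0,0],[0,0,-0.2,0,0,0],[0,0,-0.2,0,0,0]]}}

```text
t: 11.62
tool_pos: [0.4603, 0.0226, 0.1021]
tool_rot: [0.005, 1.0, 0.0, -0.0]
wrist_force: [-0.8, -0.5, -3.8]
finger_gap: 0.13
gripper_force: 58.4
```

Emit:
{"fn": "move_arm", "kwargs": {"steps": [[0,0,-0.2,0,0,0],[0,0,-0.2,0,0,0],[0,0,-0.2,0,0,0],[0,0,-0.2,0,0,0],[0,0,-0.2,0,0,0]]}}

```text
t: 12.25
tool_pos: [0.4603, 0.0226, 0.1271]
tool_rot: [0.005, 1.0, -0.0, 0.0]
wrist_force: [0.9, -0.5, -3.6]
finger_gap: 0.131
gripper_force: 58.4
```

Emit:
{"fn": "move_arm", "kwargs": {"steps": [[0,0,-0.2,0,0,0],[0,0,-0.2,0,0,0],[0,0,-0.2,0,0,0],[0,0,-0.2,0,0,0],[0,0,-0.2,0,0,0]]}}

```text
t: 12.88
tool_pos: [0.4603, 0.0226, 0.1521]
tool_rot: [0.005, 1.0, 0.0, 0.0]
wrist_force: [-0.3, 0.1, -3.7]
finger_gap: 0.133
gripper_force: 58.4
```

Emit:
{"fn": "move_arm", "kwargs": {"steps": [[0,0,-0.18,0,0,0],[0,0,-0.13,0,0,0],[0,0,-0.08,0,0,0],[0,0,-0.03,0,0,0],[0,0,0,0,0,0]]}}

```text
t: 13.5
tool_pos: [0.4603, 0.0226, 0.1622]
tool_rot: [0.005, 1.0, 0.0, -0.0]
wrist_force: [0.8, -0.4, -3.7]
finger_gap: 0.138
gripper_force: 58.4
```

```bash
python3 - <<'E'
from h import *
print(robot.get_state()['torque'])
c=cap('scene'); cv2.imwrite('pics/s4.png',cv2.resize(c['image'][130:290,190:360,::-1],None,fx=3.7,fy=3.7,interpolation=cv2.INTER_CUBIC))
E
```

```text
[ 0.00055403 -0.00200186  0.03892568]
```

View pics/s4.png

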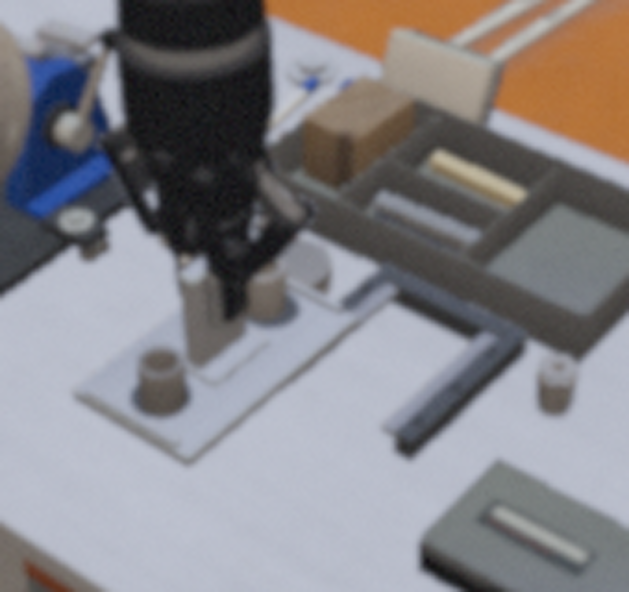

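The carrier is held level about 126 mm up, with the sleeves upright at (162,382) and (265,290). I'll hold still for more than two seconds.

Emit:
{"fn": "move_arm", "kwargs": {"steps": [[0,0,0,0,0,0],[0,0,0,0,0,0],[0,0,0,0,0,0],[0,0,0,0,0,0],[0,0,0,0,0,0]]}}

```text
t: 14.18
tool_pos: [0.4604, 0.0226, 0.1623]
tool_rot: [0.005, 1.0, -0.0, 0.0]
wrist_force: [-0.1, -0.2, -4.5]
finger_gap: 0.135
gripper_force: 58.4
```

Emit:
{"fn": "move_arm", "kwargs": {"steps": [[0,0,0,0,0,0],[0,0,0,0,0,0],[0,0,0,0,0,0],[0,0,0,0,0,0],[0,0,0,0,0,0]]}}

```text
t: 14.8
tool_pos: [0.4603, 0.0226, 0.1623]
tool_rot: [0.005, 1.0, 0.0, -0.0]
wrist_force: [-0.4, 0.9, -4.2]
finger_gap: 0.131
gripper_force: 58.4
```

Emit:
{"fn": "move_arm", "kwargs": {"steps": [[0,0,0,0,0,0],[0,0,0,0,0,0],[0,0,0,0,0,0],[0,0,0,0,0,0],[0,0,0,0,0,0]]}}

```text
t: 15.42
tool_pos: [0.4603, 0.0226, 0.1623]
tool_rot: [0.005, 1.0, 0.0, -0.0]
wrist_force: [0.5, -0.6, -3.7]
finger_gap: 0.126
gripper_force: 58.4
```

Emit:
{"fn": "move_arm", "kwargs": {"steps": [[0,0,0,0,0,0],[0,0,0,0,0,0],[0,0,0,0,0,0],[0,0,0,0,0,0],[0,0,0,0,0,0]]}}

```text
t: 16.05
tool_pos: [0.4603, 0.0226, 0.1623]
tool_rot: [0.005, 1.0, -0.0, -0.0]
wrist_force: [0.1, -0.9, -3.3]
finger_gap: 0.129
gripper_force: 58.4
```

Emit:
{"fn": "move_arm", "kwargs": {"steps": [[0,0,0,0,0,0],[0,0,0,0,0,0],[0,0,0,0,0,0],[0,0,0,0,0,0],[0,0,0,0,0,0]]}}

```text
t: 16.68
tool_pos: [0.4604, 0.0226, 0.1623]
tool_rot: [0.005, 1.0, 0.0, 0.0]
wrist_force: [-0.1, -0.0, -3.9]
finger_gap: 0.129
gripper_force: 58.4
```

```bash
python3 -c "
from rig import robot,job
s=robot.get_state();print(s['t'],s['tool_pos'],s['gripper_force']);print(job.hand_in())"
```

```text
16.675 [0.46035181 0.02260053 0.1622767 ] 58.36383104324341
the job is handed in; nothing more can be done
None
```

The carrier was slid out about 140 mm along the table, lifted about 126 mm in front of the rails, held still for over 3 s with both sleeves standing when last viewed, and handed in at 16.7 s; no verdict was returned.

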